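# Thread a hinge leaf on its pin and cap the end

### The arm

A 7-joint arm with a two-finger parallel gripper is mounted at the origin on the work surface. World frame = base frame: x ahead of the robot, y to its left, z up, the work surface at z = 0. Lengths are in m, angles in rad, forces in N, time in s.
With the tool pointing down it reaches from about 0.425 to 0.825 m from the base axis. Payload 3.6 kg.
Tool frame: the origin (TCP) lies where the fingers leave the gripper's body, on its centre line; the fingertips stand 73 mm ahead of it and the grasp point (between the pads) lies 54 mm ahead of it; z points along the fingers, y is the line along which they close (so a half turn about z gives the same grasp; the last joint's range is limited). The gripper opens to 85 mm and grips with 20 to 120 N. Pads are 22 mm wide; open, the fingers measure 114 mm over their backs; the gripper's body (76 mm by 85 mm) begins 54 mm behind the grasp point. The pads swing forward as they close: fully open they stand 13 mm farther back than shut.
Start: joints at [1.113, 0.615, -0.013, 1.423, 0.008, 1.103, -0.04], TCP at [0.272, -0.59, 0.304] pointing down, gripper open.
Joint ranges: [-3.12, 3.12], [-0.3, 2.06], [-1.34, 1.32], [0.26, 2.42], [-1.36, 4.5], [0.01, 1.98], [-2.84, 2.84]. Speed limits (rad/s): [2.79, 2.79, 3.14, 3.14, 3.14, 3.14, 3.14].

### API

Orientations are given as a unit quaternion [x, y, z, w].
In Python, from station import arm, snapshot, camera_info, ticket gives the robot as it stands. Calls block until the motion is done:
- arm.movep(position, orientation): joint-space move of the TCP to a pose.
- arm.line_to(position, velocity=0.15, ori=None): straight line of the TCP; ori=None keeps the orientation; velocity is the mean speed in m/s.
- arm.move_j(angles): joint-space move.
- arm.move_gripper(opening, effort=None): opening from 0.0 (shut) to 1.0 (fully open); effort is the grip in N (None keeps the last); returns when the fingers have stopped.
- arm.pause(seconds).
- arm.ik(position, orientation): joint angles nearest the present ones, or None.
- snapshot(name): name is "scene" or "side" or "wrist"; returns the picture (384x512x3 uint8, blue, green, red); there is no depth.
- camera_info(name): a dict with "fx", "fy", "cx", "cy" (pixels), "R" (3x3) and "t" (3): a world point X has camera coordinates R X + t; the wrist camera has in their place "T_tool_cam" (4x4, takes a point from camera to tool coordinates, whose origin is the TCP and whose axes are the flange's). Camera axes: x right, y down, z forward; pixel columns grow to the right and rows downward; lengths in m; the calibration is good to about 2 mm. A picture is of the moment at which its call begins: read the wrist's pose just before it. camera_info takes no time and is no camera call.
A pose or a line that the arm cannot do raises arm.MotionError and nothing moves.
- ticket.finish_job(): hands the job in; it is judged then, once.
Readings, each from a call of its own:
- arm.read_time(): time.
- arm.read_joint_positions(): joint angles.
- arm.read_dq(): joint speeds.
- arm.read_effort(): joint torques, N m.
- arm.read_tool_pos(): TCP position.
- arm.read_eef_rot(): TCP orientation.
- arm.read_ft_force(): force on the tool from outside, world axes, zero at the start.
- arm.read_wrist_torque(): the same for the moment, N m.
- arm.read_opening(): opening from 0.0 (shut) to 1.0 (fully open).
- arm.read_finger_force(): force on a finger pad.
Only numpy, scipy, OpenCV 4.12 (cv2) and the standard library are available. Lean on these libraries where they do the work, as an engineer would, in place of code of your own. Each camera call takes 0.05 s, during which the arm holds its last target. There are 200 camera calls.

### The job

From the turntable take the steel hinge leaf with the wide open barrel and thread it onto the level hinge pin that sticks out of the pine block, far enough along to leave room for a cap. Then fit the larger of the two square plastic end caps over the pin's free end, pushed fully home. Leave leaf and cap hanging at rest on the pin.

Things in the scene. Friction and masses are not known exactly. Their poses are not given: they have to be found in the camera images.
- leaf: Steel leaf, 0.3 kg: open tube (barrel) 44 mm outside, 34 mm bore, 36 mm long, on a 14 mm wide neck over a foot plate 84 x 36 x 5 mm. Origin: barrel centre, 35 mm above the foot's underside; y along the bore (either way round will do), x along the foot, z up. Stands on a fixed turntable, top 24 mm high, beside a leaf with a 10 mm bore and a flat one. On the pin it hangs 9 mm below the axis.
- cap: Larger grey plastic end cap, 50 g: square box 44 x 44 mm, 45 mm long, lying on its side, mouth (34 x 34 mm) towards the robot's left; cavity 40 mm deep, 5 mm walls, a 26 mm square boss 6 mm high on the closed end. Origin: centre of the 45 mm box, 22 mm up; y points out of the mouth, z up. Home, the pin's tip meets the cavity floor 17.5 mm behind the origin; it hangs 9 mm below the axis. The other cap is 24 mm square.
- pin_tip (a point): Centre of the free end of the zinc-plated hinge pin: a level, fixed round rod 16 mm in diameter, axis 120 mm above the work surface, sticking out 140 mm from a pine block 70 mm wide and 150 mm high. y points from the tip along the pin to the block (the threading direction), z up.
Not all that is in view belongs to the job. What is shaped like the leaf but green is not meant.

How it is judged:
On the way, in this order (a step that is already met when the one before it is completed fails the run):
1. the wide-barrelled leaf is threaded on the pin, its whole barrel past the tip (y of leaf in the frame of pin_tip between 0.02 and 0.13 m and x of leaf in the frame of pin_tip between -0.013 and 0.013 m and z of leaf in the frame of pin_tip between -0.015 and 0.013 m), for 0.2 s.
2. then the larger cap is over the pin's end, home to within about 12 mm (y of cap in the frame of pin_tip above 0.006 m and x of cap in the frame of pin_tip between -0.014 and 0.014 m and z of cap in the frame of pin_tip between -0.018 and 0.014 m), for 0.2 s.
At the end, for the whole second after the job is handed in: The wide-barrelled leaf hangs on the pin, barrel centre 45 to 130 mm past the tip, within 13 mm sideways of the axis, 13 mm above to 15 below it; the larger cap is home to within 11 mm, its centre within 14 mm sideways, 14 above to 18 below the axis; both are under 0.03 m/s (all of step 2 and y of leaf in the frame of pin_tip between 0.045 and 0.13 m and x of leaf in the frame of pin_tip between -0.013 and 0.013 m and z of leaf in the frame of pin_tip between -0.015 and 0.013 m and linear speed of each of leaf, cap below 0.03 m/s); the robot touches nothing.
It also fails if it takes over 54 s, if anything falls off the work surface, if the arm or the gripper's body presses on something with over 40 N, if the wrist force passes 120 N, or if a joint passes its speed limit or range.

## Working session

There is one attempt and no reset: what is moved stays moved. The work goes in short steps, each a Python script; the robot and the scene stay as the last script left them, time stands still between calls to the robot, and variables do not carry over. Pictures are saved under pics/ and viewed, at most 12 in all, crops included, and the job is handed in when it is done.

```bash
ls; mkdir -p pics; python3 - <<'E'
from station import arm, snapshot, camera_info
import cv2,numpy as np
for n in ["scene","side"]:
    im=snapshot(n); cv2.imwrite(f"pics/{n}0.png",im)
    c=camera_info(n); print(n,c["fx"],c["cx"],c["cy"],np.round(np.array(c["R"]),3).tolist(),np.round(-np.array(c["R"]).T@np.array(c["t"]),3))
print(camera_info("wrist")); print(arm.read_time(),arm.read_eef_rot())
E
```

```text
pics
scene 411.27872833958264 253.3291367526729 190.90934964536368 [[0.88, 0.475, -0.009], [0.343, -0.649, -0.679], [-0.329, 0.594, -0.734]] [ 0.799 -0.575  0.786]
side 349.0734195207107 258.78799520887964 196.42948767109917 [[0.764, -0.645, 0.016], [-0.332, -0.414, -0.848], [0.554, 0.642, -0.53]] [ 0.083 -0.506  0.506]
{'fx': 340.8421441352972, 'fy': 340.8421441352972, 'cx': 256.4939471650949, 'cy': 194.71024556776908, 'T_tool_cam': array([[ 7.76636057e-04, -9.57534655e-01, -2.88317153e-01,
         7.40038487e-02],
       [ 9.99999680e-01,  7.99210409e-04,  3.94154319e-05,
        -3.24285288e-04],
       [ 1.92684428e-04, -2.88317091e-01,  9.57534969e-01,
        -7.03042855e-02],
       [ 0.00000000e+00,  0.00000000e+00,  0.00000000e+00,
         1.00000000e+00]])}
0.1 [ 9.76774555e-01  2.14266445e-01 -2.59455586e-04 -1.13684512e-03]
```

View pics/scene0.png

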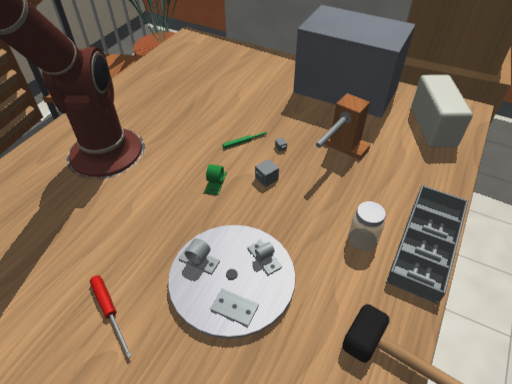

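View pics/side0.png

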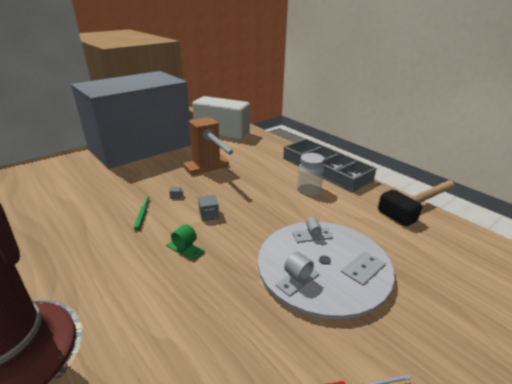

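Candidates for the leaf are the wide barrel at scene (198,250), the narrow bore at (263,250), the flat one at (235,305) and the green decoy at (215,175). I choose (198,250). For the caps, the larger is at (266,173) and the smaller at (281,145). Next is one close composite crop and a rough triangulation.

```bash
cat > h.py <<'E'
import numpy as np,cv2
from station import arm,snapshot,camera_info
from scipy.spatial.transform import Rotation as Ro
def ray(n,uv,pose=None):
    c=camera_info(n); d=np.array([(uv[0]-c["cx"])/c["fx"],(uv[1]-c["cy"])/c["fy"],1.])
    if n=="wrist":
        T=np.array(c["T_tool_cam"]); p,q=pose; R=Ro.from_quat(q).as_matrix()
        return R@T[:3,3]+np.array(p), R@T[:3,:3]@d
    R=np.array(c["R"]); return -R.T@np.array(c["t"]), R.T@d
def plane(n,uv,z,pose=None):
    o,d=ray(n,uv,pose); return o+d*(z-o[2])/d[2]
def tri(*rs):
    A=0;b=0
    for o,d in rs:
        d=d/np.linalg.norm(d);P=np.eye(3)-np.outer(d,d);A=A+P;b=b+P@o
    x=np.linalg.solve(A,b); return x,[np.linalg.norm(np.cross(x-o,d/np.linalg.norm(d))) for o,d in rs]
def wpose(): return np.array(arm.read_tool_pos()),np.array(arm.read_eef_rot())
E
python3 - <<'E'
from h import *
a=cv2.imread("pics/scene0.png");b=cv2.imread("pics/side0.png")
def cr(i,x,y,w=100,h=75): return cv2.resize(i[y:y+h,x:x+w],(400,300),interpolation=cv2.INTER_CUBIC)
o=np.vstack([np.hstack([cr(a,150,220),cr(b,255,230)]),np.hstack([cr(a,240,120),cr(a,300,90)])])
cv2.imwrite("pics/c1.png",o)
np.set_printoptions(precision=4,suppress=True)
for k,s,t in [("leaf barrel",(198,250),(298,266)),("tip",(321,143),(229,150)),("pinroot",(347,117),(206,134)),("cap",(266,173),(208,208)),("small",(263,250),(314,228))]:
    print(k,*tri(ray("scene",s),ray("side",t)))
E
```

```text
leaf barrel [ 0.4503 -0.1929  0.059 ] [np.float64(0.0005339363876660673), np.float64(0.0005339363876660343)]
tip [0.5714 0.1835 0.1213] [np.float64(0.0005448522072679108), np.float64(0.0005448522072679952)]
pinroot [0.5902 0.3219 0.1162] [np.float64(0.0018963623617970124), np.float64(0.0018963623617971686)]
cap [0.455  0.1164 0.0222] [np.float64(0.0005313673109302912), np.float64(0.0005313673109303372)]
small [ 0.57   -0.1238  0.0497] [np.float64(0.0019769135656881776), np.float64(0.0019769135656880856)]
```

View pics/c1.png

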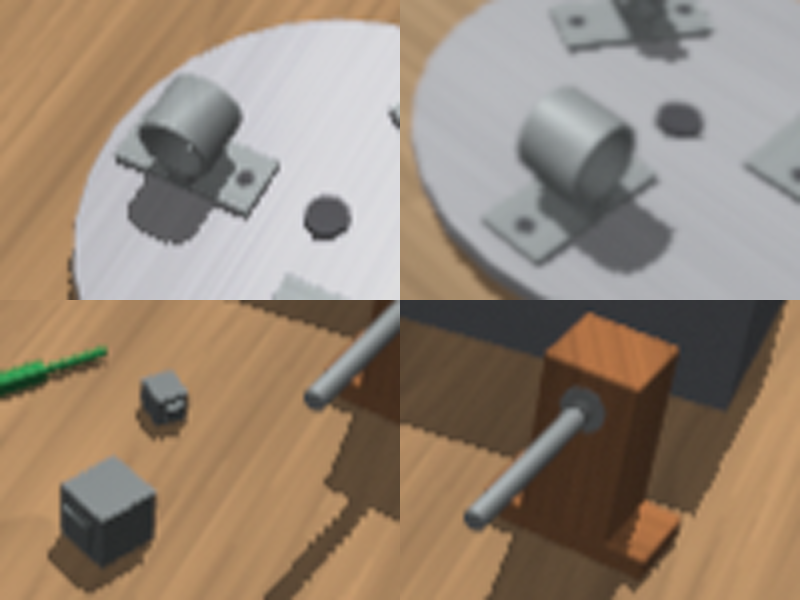

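The crop confirms the choice: the wide open barrel is on a perforated foot on the turntable, and the larger cap shows its boss towards the camera. Next I get the bore direction from the foot corners, then take a wrist look over the pin and cap.

```bash
cat >> h.py <<'E'
np.set_printoptions(precision=4,suppress=True)
def down(yaw):  # tool x at world yaw, z down
    x=np.array([np.cos(yaw),np.sin(yaw),0]);z=np.array([0,0,-1.]);return Ro.from_matrix(np.c_[x,np.cross(z,x),z]).as_quat()
E
python3 - <<'E'
from h import *
for uv in [(179.25,259.5),(212,274),(219.5,261.25)]: print("sc",plane("scene",uv,.028))
for uv in [(275.5,284.5),(290,295.5),(319.25,274.5)]: print("sd",plane("side",uv,.028))
arm.movep([0.53,0.20,0.40],down(np.radians(82)))
print(wpose(),arm.read_time(),arm.read_joint_positions(),arm.read_ft_force())
cv2.imwrite("pics/w1.png",snapshot("wrist"))
E
```

```text
sc [ 0.4129 -0.2161  0.028 ]
sc [ 0.4955 -0.2132  0.028 ]
sc [ 0.4929 -0.1786  0.028 ]
sd [ 0.4085 -0.1799  0.028 ]
sd [ 0.4106 -0.2156  0.028 ]
sd [ 0.4904 -0.2139  0.028 ]
(array([0.5306, 0.1988, 0.3997]), array([ 0.7554,  0.6552, -0.0003,  0.0002])) 3.0417 [ 0.0271  0.4733 -0.6781  1.5037  0.3044  1.2725 -0.8291] [-0.3724  0.534   0.511 ]
```

View pics/w1.png

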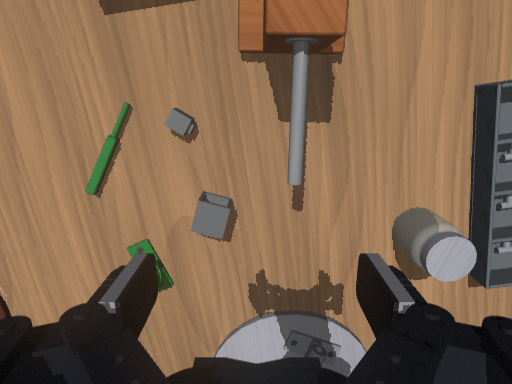

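The wrist picture shows the pin from root (301,42) to tip (295,184), the larger cap around (212,215) with its mouth facing up-image (+y), and the small cap at (180,122). I measure these with masks.

```bash
python3 - <<'E'
from h import *
im=cv2.imread("pics/w1.png"); pose=wpose()
hsv=cv2.cvtColor(im,cv2.COLOR_BGR2HSV)
m=((hsv[...,1]<60)&(hsv[...,2]>60)).astype(np.uint8)
# pin: row-wise centre
def row(v):
    u=np.where(m[v,280:320])[0]+280; return u.min(),u.max(),u.mean(),len(u)
pts=[]
for v in range(55,184,6):
    r=row(v); pts.append((r[2]+.0,v))
    if v%4==3: print(v,r)
print([ (v,row(v)[3]) for v in range(176,192) if m[v,280:320].any()])
P=np.array([plane("wrist",p,.128,pose) for p in pts]); d=P[-1]-P[0]
vx,vy,x0,y0=cv2.fitLine(P[:,:2].astype(np.float32),cv2.DIST_HUBER,0,.01,.01).ravel(); print("dir",vx,vy,"yaw",np.degrees(np.arctan2(vy,vx))%180, "pt",x0,y0)
for v in (183,184,185): print("tip",plane("wrist",(295.5,v),.125,pose))
# cap
c=im[185:245,185:245]; g=hsv[185:245,185:245]
n,l,s,ce=cv2.connectedComponentsWithStats(((g[...,1]<70)&(g[...,2]>85)).astype(np.uint8)); i=1+np.argmax(s[1:,4]); print(s[i],ce[i]+185)
k=(l==i).astype(np.uint8); cn=max(cv2.findContours(k,0,2)[0],key=cv2.contourArea)
b=cv2.boxPoints(cv2.minAreaRect(cn))+185; print(b); Q=np.array([plane("wrist",p,.044,pose) for p in b]);print(Q,Q.mean(0),np.linalg.norm(np.diff(Q,axis=0),axis=1))
cv2.imwrite("pics/cap.png",np.hstack([cv2.resize(c,(400,400),interpolation=2),cv2.resize(cv2.cvtColor(k*255,8),(400,400),interpolation=0)]))
E
```

```text
55 (np.int64(293), np.int64(308), np.float64(300.5), 16)
67 (np.int64(292), np.int64(308), np.float64(300.0), 17)
79 (np.int64(292), np.int64(307), np.float64(299.5), 16)
91 (np.int64(291), np.int64(306), np.float64(298.5), 16)
103 (np.int64(291), np.int64(306), np.float64(298.5), 16)
115 (np.int64(290), np.int64(305), np.float64(297.5), 16)
127 (np.int64(290), np.int64(304), np.float64(297.0), 15)
139 (np.int64(289), np.int64(304), np.float64(296.5), 16)
151 (np.int64(289), np.int64(303), np.float64(296.0), 15)
163 (np.int64(288), np.int64(303), np.float64(295.5), 16)
175 (np.int64(288), np.int64(302), np.float64(295.0), 15)
[(176, 15), (177, 15), (178, 15), (179, 15), (180, 15), (181, 14), (182, 14), (183, 13), (184, 10), (185, 2)]
dir 0.15320483 0.98819447 yaw 81.1873 pt 0.57744783 0.24118951
tip [0.5688 0.1762 0.125 ]
tip [0.5687 0.1751 0.125 ]
tip [0.5685 0.174  0.125 ]
[   6    7   40   47 1268] [210.9732 216.5016]
[[189.5294 231.8824]
 [199.8824 190.4706]
 [232.5882 198.6471]
 [222.2353 240.0588]]
[[0.4263 0.1058 0.044 ]
 [0.451  0.1611 0.044 ]
 [0.4914 0.1441 0.044 ]
 [0.468  0.0878 0.044 ]] [0.4592 0.1247 0.044 ] [0.0605 0.0438 0.061 ]
```

View pics/cap.png

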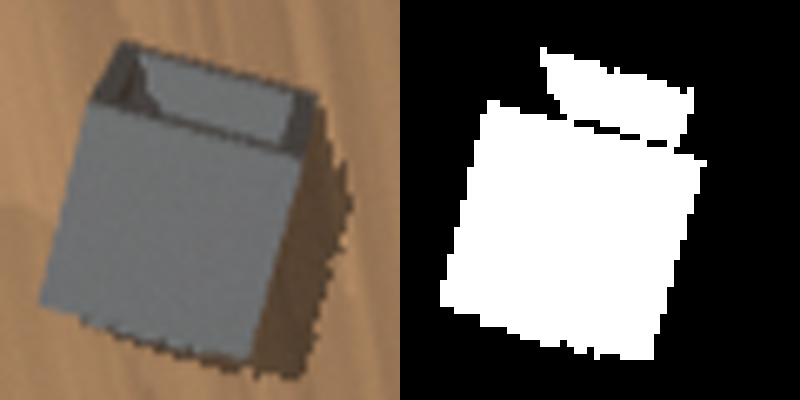

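```bash
python3 - <<'E'
from h import *
pose=wpose()
Q=np.array([plane("wrist",p,.044,pose) for p in [(198.5,200.5),(230.3,208.7),(222.8,239),(191,230.75)]])
print("cap",Q.mean(0)[:2],np.linalg.norm(np.diff(Q,axis=0),axis=1)); d=Q[0]+Q[1]-Q[2]-Q[3]; e=Q[1]-Q[0]+Q[2]-Q[3]; print("yaw",np.degrees(np.arctan2(d[1],d[0])),90+np.degrees(np.arctan2(e[1],e[0])))
print("tip", *tri(ray("scene",(319.3,145)),ray("side",(229,150))))
arm.movep([0.451,-0.195,0.25],down(np.radians(91.6)))
print(wpose(),arm.read_time(),arm.read_joint_positions())
im=snapshot("wrist"); cv2.imwrite("pics/w2.png",im)
E
```

```text
cap [0.4576 0.1187] [0.043  0.045  0.0442]
yaw 66.7908804004137 66.32617007166931
tip [0.5693 0.1781 0.1215] [np.float64(0.0031114714632420647), np.float64(0.003111471463241938)]
(array([ 0.4521, -0.1937,  0.2506]), array([0.6963, 0.7177, 0.0009, 0.0006])) 4.675 [ 0.817   0.5147 -0.669   1.9272  0.4211  0.8405 -0.0452]
```

View pics/w2.png

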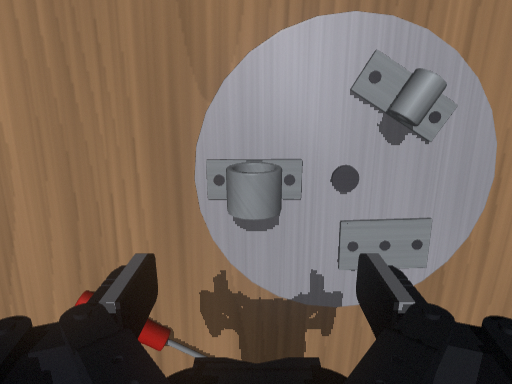

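The wrist view shows the leaf square to the gripper, with the foot at cols 207–302 and rows 159–200 and the barrel between the fingers. I refine from the foot corners, grasp and lift.

```bash
python3 - <<'E'
from h import *
pose=wpose()
Q=np.array([plane("wrist",p,.029,pose) for p in [(207,159),(302,159.5),(302,199.5),(207,200)]]);c=Q.mean(0)
e=Q[1]-Q[0]+Q[2]-Q[3];yaw=np.arctan2(e[1],e[0])+np.pi/2
print(c,np.linalg.norm(np.diff(Q,axis=0),axis=1),np.degrees(yaw))
q=down(yaw)
arm.line_to([c[0],c[1],.115],.15,q); p0=wpose()[0]
arm.move_gripper(0,70); arm.pause(.1)
print(p0,wpose()[0],arm.read_opening(),arm.read_finger_force(),arm.read_ft_force())
np.save("leaf.npy",np.r_[c[:2],.059,wpose()[0],yaw])
arm.line_to([c[0],c[1],.25],.2)
print(wpose(),arm.read_time(),arm.read_opening(),arm.read_ft_force())
cv2.imwrite("pics/s3.png",snapshot("scene"));cv2.imwrite("pics/w3.png",snapshot("wrist"))
a=cv2.imread("pics/s3.png");b=cv2.imread("pics/w3.png")
cv2.imwrite("pics/c3.png",np.hstack([cv2.resize(a[130:330,110:310],(400,400)),cv2.resize(b[150:350,150:350],(400,400))]))
E
```

```text
[ 0.4512 -0.1938  0.029 ] [0.0824 0.0364 0.0853] 91.77998477437843
[ 0.4518 -0.1938  0.1156] [ 0.4514 -0.194   0.1158] 0.4847852538308407 72.43413025746122 [-1.1344 -0.5286  5.8879]
(array([ 0.45  , -0.1938,  0.2487]), array([ 0.6961,  0.7179, -0.0008, -0.0014])) 7.175 0.4840073412457499 [ 0.6696  0.2231 -4.0066]
```

View pics/c3.png

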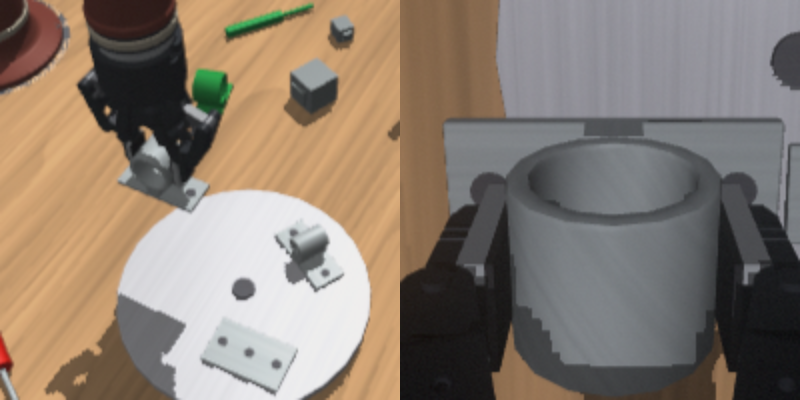

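The leaf is held cleanly and hangs level. I thread it in steps, monitoring the wrist force.

```bash
cat >> h.py <<'E'
A=np.radians(81.2);ax=np.array([np.cos(A),np.sin(A),0]);tip=np.array([.5677,.1762,.12])
E
python3 - <<'E'
from h import *
L=np.load("leaf.npy"); th=A-L[6]; off=Ro.from_euler('z',th).apply(L[:3]-L[3:6]) # leaf-tcp
q=down(A)
T=lambda s,dz=0: tip+ax*s-off+[0,0,dz]
arm.movep(T(-.06,.08),q); arm.line_to(T(-.06),.2)
f0=np.array(arm.read_ft_force()); t0=np.array(arm.read_wrist_torque()); ok=True
for s in (-.03,-.01,.01,.03,.06,.09):
    arm.line_to(T(s),.12); f=np.array(arm.read_ft_force())-f0
    print(s,f,np.array(arm.read_wrist_torque())-t0,wpose()[0]-T(s))
    if np.linalg.norm(f)>8: print("STOP"); ok=False; break
print(arm.read_time())
w=snapshot("wrist");a=snapshot("scene");b=snapshot("side")
cv2.imwrite("pics/c4.png",np.hstack([cv2.resize(a[50:200,250:400],(400,400)),cv2.resize(b[70:220,140:290],(400,400))]))
cv2.imwrite("pics/w4.png",w)
E
```

```text
-0.03 [ 1.5714 -0.5404 -0.1721] [-0.1677  0.0714 -0.029 ] [0.0003 0.0008 0.0011]
-0.01 [ 1.5456 -0.2967  0.0914] [-0.0523  0.1184  0.0055] [-0.0001  0.0002  0.0002]
0.01 [ 0.6278 -0.5515 -0.8078] [-0.0557  0.0763 -0.0402] [-0.0002  0.0005  0.0001]
0.03 [ 0.8238 -0.2337  0.0176] [-0.02    0.0776 -0.0222] [-0.0003  0.0006  0.0001]
0.06 [ 0.6024  0.5973 -0.5783] [-0.0727  0.0438 -0.0689] [-0.0003  0.     -0.0001]
0.09 [ 1.1379 -0.2782 -1.0849] [-0.0702  0.0966 -0.072 ] [-0.0003 -0.0001 -0.0001]
11.2167
```

View pics/c4.png

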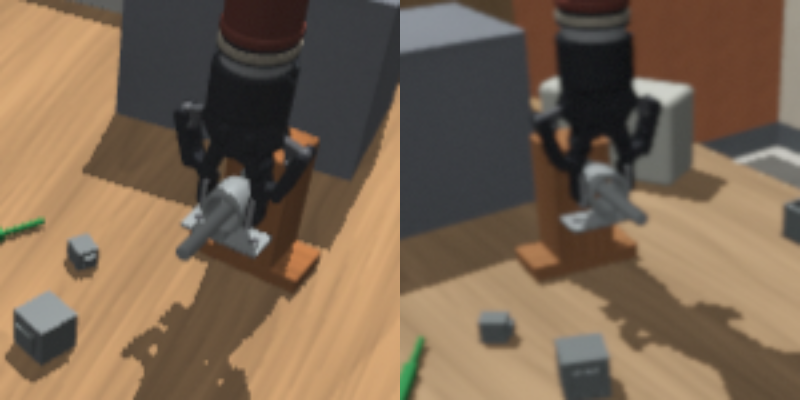

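The leaf is on the pin with no contact forces. I lower it onto the pin, release, then go for the cap.

```bash
python3 - <<'E'
from h import *
p=wpose()[0]; f0=np.array(arm.read_ft_force())
for k in range(1,5):
    arm.line_to(p-[0,0,.004+.0015*k],.05); f=np.array(arm.read_ft_force())-f0
    if f[2]>2.5: break
print("lowered",k,f)
arm.move_gripper(1.0); arm.line_to(p+[0,0,.11],.25)
c=np.array([.4572,.1183]); yc=np.radians(66.6)
arm.movep([*c,.19],down(yc)); arm.line_to([*c,.079],.15)
print(arm.read_time(),wpose()[0],arm.read_ft_force())
arm.move_gripper(0,50); arm.pause(.1); pg=wpose()[0]
print(arm.read_opening(),arm.read_finger_force())
np.save("cap.npy",np.r_[c,.022,pg,yc])
arm.line_to([*c,.20],.2); print(arm.read_opening(),arm.read_time())
a=snapshot("scene");b=snapshot("wrist")
cv2.imwrite("pics/c5.png",np.hstack([cv2.resize(a[50:250,200:400],(400,400)),cv2.resize(b[100:350,130:380],(400,400))]));cv2.imwrite("pics/w5.png",b)
E
```

```text
lowered 4 [-1.7902 -1.5781  6.8706]
15.2833 [0.4579 0.1189 0.0795] [-0.1449 -0.0739  0.3523]
0.5091260536534261 51.522877514362335
0.5082549989164279 16.6
```

View pics/c5.png

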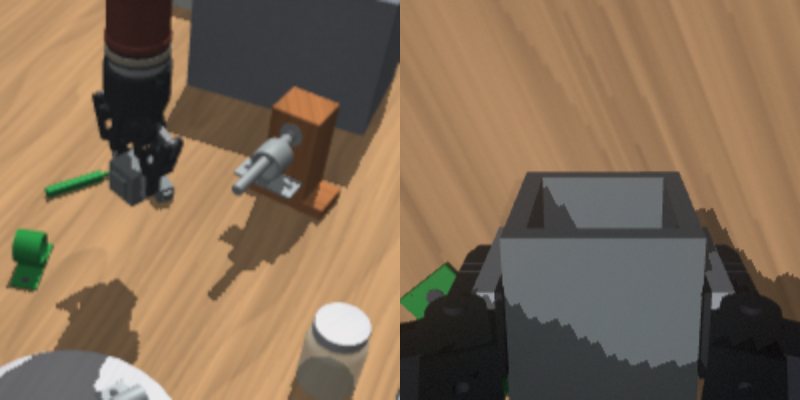

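The leaf hangs on the pin with room at its end, and the cap is square in the grip with its mouth forward. I push it on until it touches the pin tip.

```bash
python3 - <<'E'
from h import *
L=np.load("cap.npy"); off=Ro.from_euler('z',A-L[6]).apply(L[:3]-L[3:6]); q=down(A)
T=lambda s,dz=0: tip+ax*s-off+[0,0,dz]
arm.movep(T(-.07,.06),q); arm.line_to(T(-.07),.15); arm.pause(.2)
f0=np.array(arm.read_ft_force())
for s in [-.035,-.02,-.005,.005]+list(np.arange(.009,.027,.0015)):
    arm.line_to(T(s),.08 if s<.004 else .03); f=np.array(arm.read_ft_force())-f0
    print(round(s,4),f,wpose()[0]-T(s))
    if f@ax<-7: print("HOME"); break
    if np.linalg.norm(f)>15: print("STOP"); break
print(arm.read_time(),arm.read_opening())
a=snapshot("scene");b=snapshot("side")
cv2.imwrite("pics/c6.png",np.hstack([cv2.resize(a[50:200,250:400],(400,400)),cv2.resize(b[70:220,140:290],(400,400))]))
E
```

```text
-0.035 [-1.0883 -1.2458 -1.2223] [-0.0001  0.0003 -0.0002]
-0.02 [-0.6893 -0.2886 -1.7831] [-0.0001  0.0009  0.0001]
-0.005 [-0.8164 -0.2128 -0.1868] [-0.0001  0.0011  0.0001]
0.005 [-2.1722  0.1414 -0.2743] [-0.      0.0001 -0.    ]
0.009 [-0.5814 -0.7989 -0.6982] [-0.      0.0003  0.    ]
0.0105 [-0.112  -0.0866 -0.3322] [0.     0.0001 0.    ]
0.012 [-1.4531 -0.77   -1.6278] [-0.      0.0002  0.    ]
0.0135 [-1.0664 -0.4802 -0.704 ] [-0.      0.0002  0.    ]
0.015 [-0.8668 -0.735  -1.2301] [ 0. -0. -0.]
0.0165 [-1.4755 -5.2524  2.2299] [-0.0001 -0.0014 -0.0001]
0.018 [-2.2428 -6.1571  3.0565] [-0.0003 -0.0027 -0.0002]
0.0195 [-3.1037 -8.1201  4.8406] [-0.0004 -0.0039 -0.0003]
HOME
21.75 0.5072103261136085
```

View pics/c6.png

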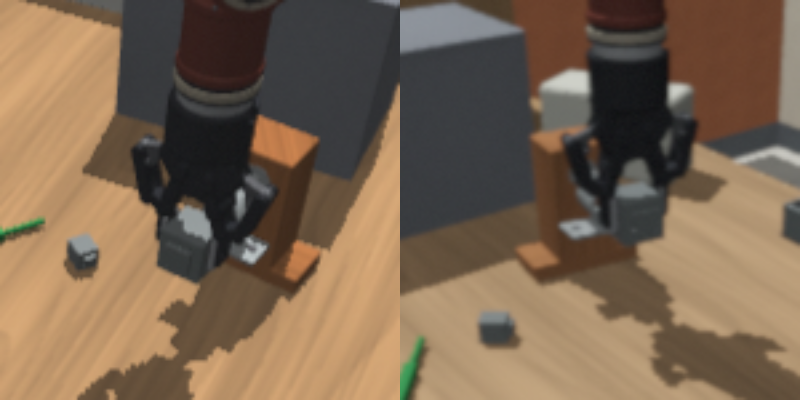

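Contact came at about s = 16 mm, close to the 17.5 mm expected, so the cap is home. I lower, release, retreat and check.

```bash
python3 - <<'E'
from h import *
L=np.load("cap.npy"); off=Ro.from_euler('z',A-L[6]).apply(L[:3]-L[3:6])
p=tip+ax*.0165-off
f0=np.array(arm.read_ft_force())
for k in range(1,6):
    arm.line_to(p-[0,0,.003+.0015*k],.04); f=np.array(arm.read_ft_force())-f0
    if f[2]>3: break
print(k,f); arm.move_gripper(1.0); arm.pause(.2)
arm.line_to(wpose()[0]+[0,0,.12],.2); arm.line_to(wpose()[0]+[-.12,-.12,.02],.25); arm.pause(.5)
print(arm.read_time())
a=snapshot("scene");b=snapshot("side")
cv2.imwrite("pics/c7.png",np.hstack([cv2.resize(a[70:190,270:390],(400,400),interpolation=2),cv2.resize(b[90:210,150:270],(400,400),interpolation=2)]))
E
```

```text
5 [-1.0486  0.3646  5.1764]
25.9083
```

View pics/c7.png

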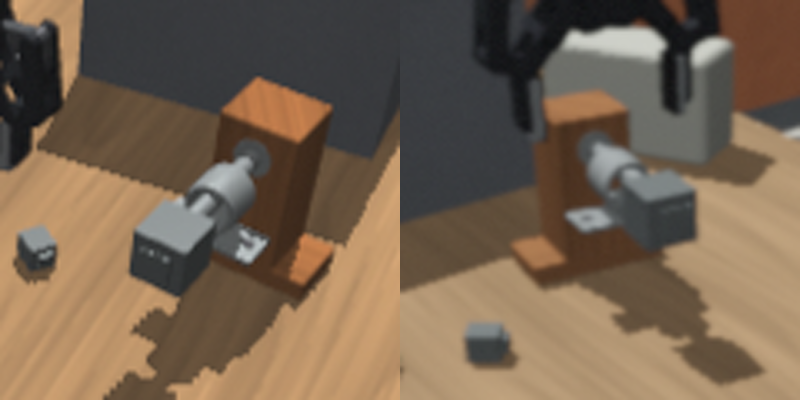

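The picture shows the leaf on the pin, the cap over its end with a gap between them, and the gripper clear.

```bash
python3 -c "
from station import ticket
print(ticket.finish_job())"
```

```text
the job is handed in; nothing more can be done
None
```

I threaded the wide-barrelled leaf about 90 mm along the pin and pushed the larger cap home against the pin's tip. Both were hanging on the pin, with the gripper clear, when I handed the job in at about 26 s; no verdict came back.

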